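# Level the scale stand

### The job

Lay the spirit level lengthwise along the middle of the scale stand's little plywood shelf and turn the stand's levelling foot until the bubble sits centred between its two marks while the level is pressed firmly down; the shelf rides on a spring, so the bubble only reads true while you press. Finish while still holding the level pressed firmly down on the shelf with the bubble centred - do not let go at the end - and leave all the other things on the table where they are.

Things in the scene. Friction and masses are not known exactly. Their poses are not given: they have to be found in the camera images.
- level: spirit level: aluminium bar 180 long (x) x 26 wide (y) x 45 mm tall (z), about 0.2 kg, flat top with black end caps; a yellow-green vial with a pale bubble and two black marks lies flush in the middle of its top. Origin: centre of its underside. A black dot on the top marks its +x end. Starts standing upright on the table
- bubble (a joint): bubble of the spirit level: metres from the middle of the vial along the level's x axis, positive towards the dotted (+x) end; 0 is centred, +-0.023 are the ends. The bubble runs to the higher end, about 5 mm for 0.01 rad of slope, and takes about 1 s to settle. The bubble is 18 mm long, the marks 23 mm apart
- stand: fixed scale stand, grey painted base 370 x 120 x 12 mm. Origin under the base at table height, x axis along its length from the hinge end (hinge at x = -130 mm) to the levelling foot (x = +165 mm, y = 0), z up. At the start the foot is always set too low: the shelf's foot end has to be raised by turning the foot 0.9 to 2.5 rad clockwise
- shelf: plywood board of the stand, 220 x 100 x 12 mm, hinged at one end, the other carried by the foot. Origin on the hinge axis, x along the board towards the foot, z up; top 20 mm above the origin. A spring lifts the foot end by 0.012 rad (bubble about 6 mm further towards the foot); pressing the level's middle with 3 to 6 N seats it on a hard stop, more force changes nothing
- shelf_mid (a point): middle of the shelf board's top face, where the middle of the level's underside belongs, about 60 mm above the table; axes as shelf
- foot_knob: levelling foot beyond the shelf's free end: vertical screw with a steel bar handle on top, 50 (x) x 14 (y) x 26 mm tall, hub below. Origin on the axis at the bar's middle, 98 mm above the table, z up. Clockwise from above raises the shelf's foot end 0.0127 rad per rad (bubble 6.4 mm per rad towards the foot). Takes about 0.15 N m, stays where left, does not rise or sink itself
- straightedge: plain flat aluminium bar 200 x 30 x 12 mm (no vial): bystander. Origin: centre of its underside; leave it alone
- weight_big: brass scale weight, 38 mm across, 56 mm tall: bystander. Origin: centre of its underside; leave it alone
- weight_small: brass scale weight, 26 mm across, 40 mm tall: bystander. Origin: centre of its underside; leave it alone
- bobbin: empty wooden bobbin, 52 mm across, 74 mm tall: bystander. Origin: centre of its underside; leave it alone
- jar: glass jar, 72 mm across, 65 mm tall: bystander. Origin: centre of its underside; leave it alone
- mug: white mug, 80 mm across, 90 mm tall: bystander. Origin: centre of its underside; leave it alone
- block_brush: wooden block brush 160 x 70 x 38 mm with a 110 mm handle at its +x end: bystander. Origin: centre of its underside; leave it alone

How it is judged:
On the way:
1. the spirit level lies lengthwise on the shelf (x of level in the frame of shelf_mid between -0.04 and 0.04 m and y of level in the frame of shelf_mid between -0.03 and 0.03 m and angle between the x axis of level and the x axis of shelf, either way round below 0.2 rad and angle between the z axis of level and the z axis of shelf, either way round below 0.03 rad and contact force between level and shelf above 1 N), for 0.2 s.
At the end, for the whole second after the job is handed in: the level lies lengthwise on the shelf (middle within 40 mm along and 30 mm across, within 0.2 rad of the shelf's direction), the gripper's fingers press it so that it bears on the shelf with more than 7 N, the bubble is within 3 mm of centre and the shelf itself within 0.008 rad of horizontal (x of level in the frame of shelf_mid between -0.04 and 0.04 m and y of level in the frame of shelf_mid between -0.03 and 0.03 m and angle between the x axis of level and the x axis of shelf, either way round below 0.2 rad and angle between the z axis of level and the z axis of shelf, either way round below 0.03 rad and value of joint bubble between -0.003 and 0.003 m and angle between shelf's own z axis and vertical below 0.008 rad and contact force between level and shelf above 7 N and contact force between the fingers and level above 3 N); the arm keeps its last pose, push and grip.
It fails at once if a bystander is pushed away (more than 40 mm) (distance of any of straightedge, weight_big, weight_small, bobbin, jar, mug, block_brush from where it was at the start of the episode above 0.04 m).
It also fails if it takes over 72 s, if anything falls off the work surface, if the arm or the gripper's body presses on something with over 40 N, if the wrist force passes 120 N, or if a joint passes its speed limit or range.

### The arm

A 6-joint arm with a two-finger parallel gripper is mounted at the origin on the work surface. World frame = base frame: x ahead of the robot, y to its left, z up, the work surface at z = 0. Lengths are in m, angles in rad, forces in N, time in s.
With the tool pointing down it reaches from about 0.3 to 0.825 m from the base axis. Payload 5.4 kg.
Tool frame: the origin (TCP) lies at the very end of the fingers, on their centre line; the grasp point (between the pads) lies 19 mm behind it; z points along the fingers, x is the direction in which the jaws open and shut, and the axes are right-handed (so a half turn about z gives the same grasp; the last joint's range is limited). The gripper opens to 92 mm and grips with 3 to 60 N. Pads are 20 mm wide; open, the fingers measure 128 mm over their backs; the gripper's body (75 mm by 189 mm) begins 69 mm behind the grasp point.
Start: joints at [0.954, 0.158, 1.597, -0, 1.386, -0.21], TCP at [0.228, 0.528, 0.215] pointing down, gripper open.
Joint ranges: [-2.91, 2.91], [-0.94, 2.29], [0.18, 2.7], [-1.29, 4.43], [0.17, 2.64], [-3, 3]. Speed limits (rad/s): [2.57, 2.57, 3.14, 3.14, 3.14, 3.14].

### API

Orientations are given as a rotation vector (axis times angle).
In Python, from workcell import bot gives the robot as it stands. Calls block until the motion is done:
- bot.goto(position, orientation): joint-space move of the TCP to a pose.
- bot.line_to(position, rot=None, max_speed=0.15): straight line of the TCP; rot=None keeps the orientation; max_speed is the mean speed in m/s.
- bot.set_joints(angles): joint-space move.
- bot.set_gripper(opening, newtons=None): opening from 0.0 (shut) to 1.0 (fully open); newtons is the grip in N (None keeps the last); returns when the fingers have stopped.
- bot.hold(seconds).
- bot.inverse_kinematics(position, orientation): joint angles nearest the present ones, or None.
- bot.read_camera(name): name is "scene" or "top" or "wrist"; returns a dict with "pixels" (480x640x3 uint8, blue, green, red), "fx", "fy", "cx", "cy" (pixels), "R" (3x3) and "t" (3): a world point X has camera coordinates R X + t. Camera axes: x right, y down, z forward; pixel columns grow to the right and rows downward; lengths in m; the calibration is good to about 2 mm. The wrist camera is an equidistant fisheye: a pixel r from the principal point sees the ray r / f radians off the axis. A picture is of the moment at which its call begins. There is no depth.
A pose or a line that the arm cannot do raises bot.MotionError and nothing moves.
- bot.job_done(): hands the job in, once; it reports no verdict.
Readings, each from a call of its own:
- bot.current_clock(): time.
- bot.current_joints(): joint angles.
- bot.current_joint_vel(): joint speeds.
- bot.current_effort(): joint torques, N m.
- bot.current_ee_pos(): TCP position.
- bot.current_tool_rot(): TCP orientation.
- bot.current_contact_force(): force on the tool from outside, world axes, zero at the start.
- bot.current_ft_torque(): the same for the moment, N m.
- bot.current_opening(): opening from 0.0 (shut) to 1.0 (fully open).
Only numpy, scipy, OpenCV 4.12 (cv2) and the standard library are available. Lean on these libraries where they do the work, as an engineer would, in place of code of your own. Each camera call takes 0.05 s, during which the arm holds its last target.

## Working session

There is one attempt and no reset: what is moved stays moved. The work goes in short steps, each a Python script; the robot and the scene stay as the last script left them, time stands still between calls to the robot, and variables do not carry over. Pictures are saved under pics/ and viewed, and the job is handed in when it is done.

```bash
mkdir -p pics; ls
python3 - <<'E'
from workcell import bot
import cv2,numpy as np
for n in ["scene","top","wrist"]:
    c=bot.read_camera(n); cv2.imwrite(f"pics/{n}0.png",c["pixels"])
    print(n,c["fx"],c["fy"],c["cx"],c["cy"],np.round(c["R"],4).tolist(),np.round(c["t"],4).tolist())
print(bot.current_clock(),bot.current_tool_rot(),bot.current_contact_force())
E
```

```text
pics
scene 568.7457040964679 568.7457040964679 318.41841930051055 245.8096641419678 [[-0.0935, 0.9953, -0.0248], [0.5706, 0.0331, -0.8205], [-0.8159, -0.0908, -0.5711]] [0.0546, -0.2407, 2.0535]
top 491.5588458588965 491.5588458588965 320.1743486710148 233.4743385501197 [[-0.0242, -0.9997, -0.0086], [-0.9953, 0.0249, -0.0933], [0.0935, 0.0063, -0.9956]] [0.0409, 0.5468, 1.2044]
wrist 371.64829954431775 371.64829954431775 330.2801141679392 238.19944989381628 [[0.3968, 0.9179, -0.0026], [0.8839, -0.3813, 0.2708], [0.2476, -0.1097, -0.9626]] [-0.5727, -0.0296, 0.3915]
0.15 [ 2.62392962e+00  1.72659815e+00 -2.11851883e-03] [ 0.35226217  0.32598999 -0.88762747]
```

View pics/top0.png

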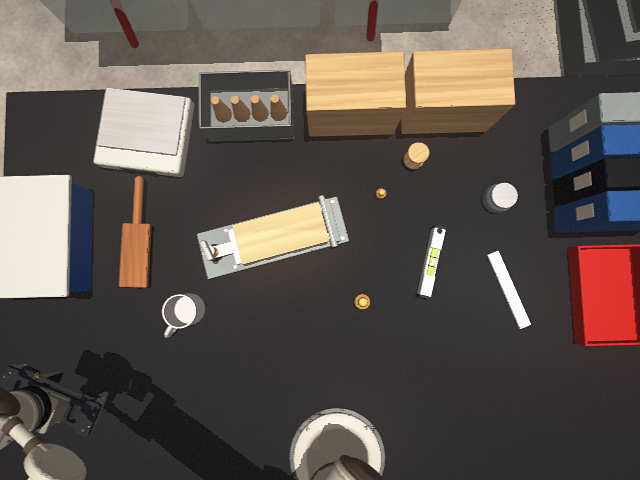

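View pics/scene0.png

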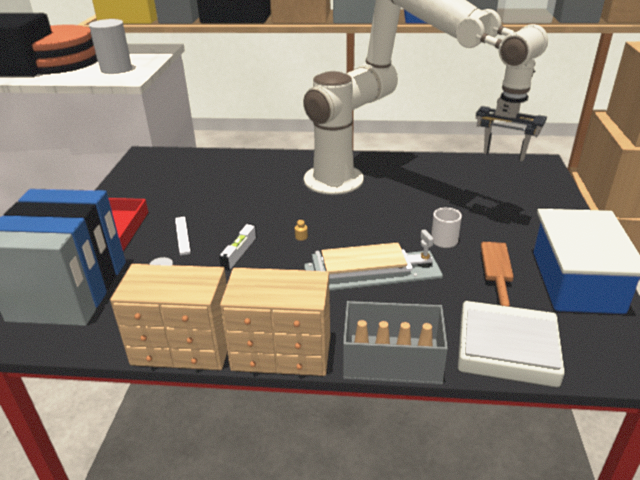

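View pics/wrist0.png

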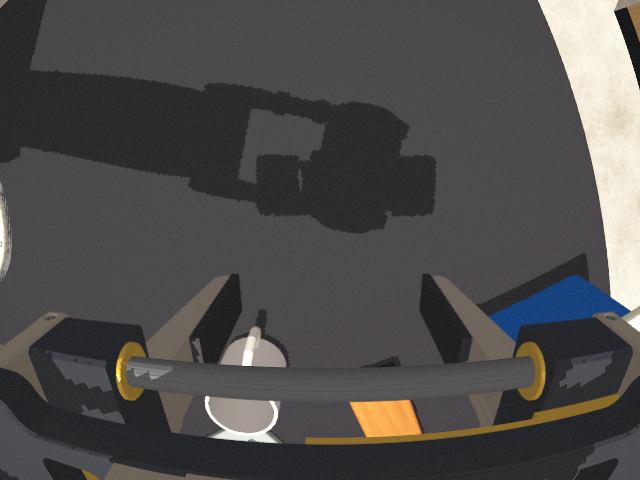

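The top view shows the level at about (432,263) with its dot end at the top (438,231). The stand runs from the hinge at (335,222) to the knob at (210,250). Next I zoom in.

```bash
cat > h.py <<'E'
import numpy as np,cv2
from workcell import bot
from scipy.spatial.transform import Rotation as Ro
def ray(c,u,v,fish=False):
    x=(u-c["cx"])/c["fx"]; y=(v-c["cy"])/c["fy"]
    if fish:
        r=np.hypot(x,y); s=np.sin(r)/r if r>1e-9 else 1.; d=np.array([x*s,y*s,np.cos(r)])
    else: d=np.array([x,y,1.]); d/=np.linalg.norm(d)
    R=np.array(c["R"]); t=np.array(c["t"])
    return -R.T@t, R.T@d
def plane(c,u,v,z,fish=False):
    o,d=ray(c,u,v,fish); return o+d*(z-o[2])/d[2]
def tri(rays):
    A=np.zeros((3,3));b=np.zeros(3)
    for o,d in rays:
        P=np.eye(3)-np.outer(d,d); A+=P;b+=P@o
    X=np.linalg.solve(A,b); return X,[np.linalg.norm((np.eye(3)-np.outer(d,d))@(X-o)) for o,d in rays]
def proj(c,X,fish=False):
    p=np.array(c["R"])@X+np.array(c["t"])
    if fish:
        r=np.hypot(p[0],p[1]); th=np.arctan2(r,p[2]); return c["fx"]*th*p[0]/r+c["cx"],c["fy"]*th*p[1]/r+c["cy"]
    return c["fx"]*p[0]/p[2]+c["cx"],c["fy"]*p[1]/p[2]+c["cy"]
def down(yaw):  # tool z down, tool x along yaw
    x=np.array([np.cos(yaw),np.sin(yaw),0]); z=np.array([0,0,-1.]); return Ro.from_matrix(np.c_[x,np.cross(z,x),z]).as_rotvec()
def crop(name,x0,y0,x1,y1,k,fn):
    p=bot.read_camera(name)["pixels"][y0:y1,x0:x1]
    cv2.imwrite(fn,cv2.resize(p,None,fx=k,fy=k,interpolation=cv2.INTER_NEAREST))
E
python3 - <<'E'
import cv2,numpy as np
t=cv2.imread("pics/top0.png");s=cv2.imread("pics/scene0.png")
a=cv2.resize(t[185:285,190:350],None,fx=5,fy=5,interpolation=0);cv2.imwrite("pics/tz_stand.png",a)
a=cv2.resize(t[220:305,400:460],None,fx=7,fy=7,interpolation=0);cv2.imwrite("pics/tz_level.png",a)
a=cv2.resize(s[215:295,215:455],None,fx=3.3,fy=3.3,interpolation=0);cv2.imwrite("pics/sz.png",a)
E
```

```text
(no output)
```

View pics/tz_stand.png

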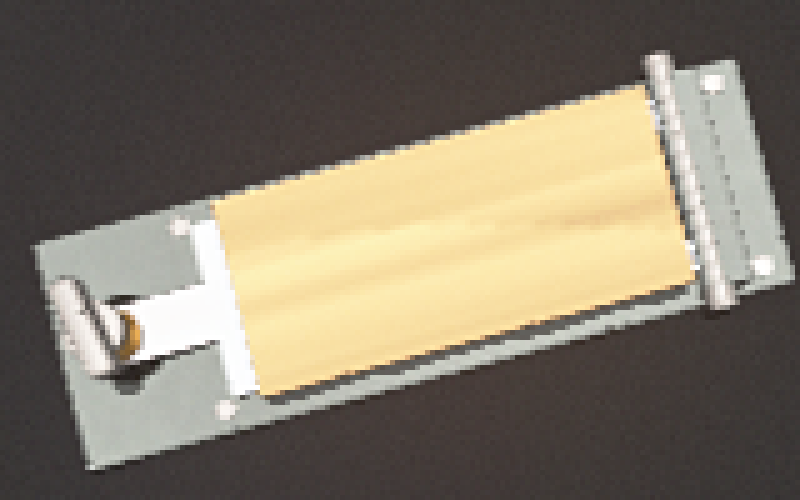

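View pics/tz_level.png

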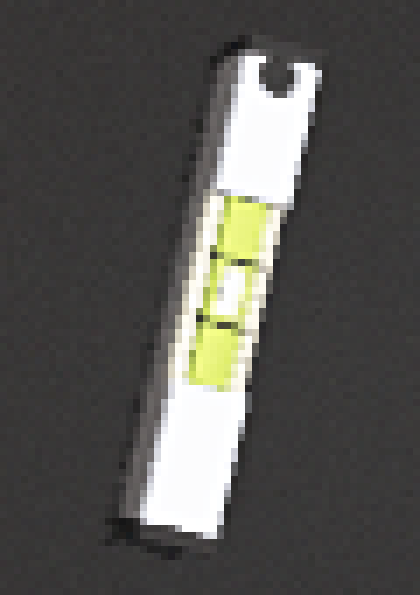

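View pics/sz.png

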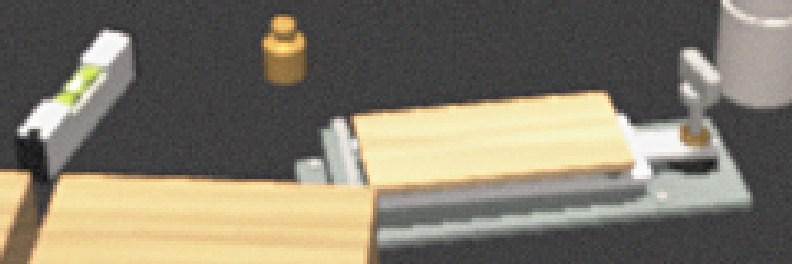

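Run:
```python
from h import *
T=bot.read_camera("top");S=bot.read_camera("scene")
def comp(c,lo,hi,box):
    hsv=cv2.cvtColor(c["pixels"],cv2.COLOR_BGR2HSV); m=cv2.inRange(hsv,lo,hi)
    k=np.zeros_like(m); x0,y0,x1,y1=box; k[y0:y1,x0:x1]=m[y0:y1,x0:x1]
    n,l,s,ce=cv2.connectedComponentsWithStats(k); i=1+np.argmax(s[1:,4]); return (l==i).astype(np.uint8)
def quad(m):
    cs,_=cv2.findContours(m,cv2.RETR_EXTERNAL,2); c=max(cs,key=cv2.contourArea); h=cv2.convexHull(c)
    for e in np.arange(.01,.2,.005):
        a=cv2.approxPolyDP(h,e*cv2.arcLength(h,True),True)
        if len(a)==4:return a[:,0].astype(float)
lt=comp(T,(28,90,90),(45,255,255),(400,220,460,310)); ls=comp(S,(28,90,90),(45,255,255),(200,215,270,275))
for n,m in(("lt",lt),("ls",ls)): print(n,m.sum(),quad(m).tolist(), cv2.minAreaRect(cv2.findNonZero(m)))
a=cv2.minAreaRect(cv2.findNonZero(lt))[0];b=cv2.minAreaRect(cv2.findNonZero(ls))[0]
print("vial",tri([ray(T,*a),ray(S,*b)]))
st=comp(T,(15,50,120),(27,255,255),(190,185,350,290)); ss=comp(S,(15,50,120),(27,255,255),(315,235,412,275))
for n,m in(("st",st),("ss",ss)): print(n,m.sum(),quad(m).tolist())
qt=quad(st);print([plane(T,*p,.06).round(4).tolist() for p in qt]); qs=quad(ss);print([plane(S,*p,.06).round(4).tolist() for p in qs])
print("mid at .06",plane(T,*qt.mean(0),.06)); 
print("knob", tri([ray(T,206,250),ray(S,427,233)]), plane(T,206,250,.111))
# level ends on z=.045 : from zoom
for u,v in((274,55),(180,540)):
    print("end",plane(T,400+u/7,220+v/7,.045))
```

```text
lt 137 [[437.0, 249.0], [431.0, 275.0], [427.0, 274.0], [432.0, 248.0]] ((431.9176330566406, 261.37060546875), (6.507914066314697, 27.007844924926758), 12.528807640075684)
ls 46 [[244.0, 236.0], [236.0, 246.0], [232.0, 244.0], [240.0, 235.0]] ((238.27928161621094, 240.2482452392578), (4.4014105796813965, 14.117732048034668), 41.6335334777832)
vial (array([ 0.47061894, -0.244998  ,  0.0438797 ]), [np.float64(0.0005247346550209485), np.float64(0.0005247346550209833)])
st 3670 [[319.0, 203.0], [328.0, 241.0], [241.0, 263.0], [232.0, 225.0]]
ss 2038 [[406.0, 263.0], [315.0, 274.0], [321.0, 250.0], [397.0, 242.0]]
[[0.6194, 0.0283, 0.06], [0.5256, 0.0086, 0.06], [0.4774, 0.2207, 0.06], [0.5706, 0.2418, 0.06]]
[[0.5752, 0.2371, 0.06], [0.6383, -0.0025, 0.06], [0.5283, 0.0035, 0.06], [0.4766, 0.215, 0.06]]
mid at .06 [0.54803404 0.12495215 0.06      ]
knob (array([0.50749337, 0.29254834, 0.11394476]), [np.float64(1.4946336118090553e-05), np.float64(1.4946336118080047e-05)]) [0.50768702 0.29327075 0.111     ]
end [ 0.55239989 -0.26569663  0.045     ]
end [ 0.38413632 -0.22524637  0.045     ]
```

The two views put the vial at (0.471,-0.245,0.044), the shelf mid at (0.548,0.125) and the knob at (0.507,0.293,0.114). Next I plan the IK and hover over the knob for a closer look, then go to the level.

Run:
```python
from h import *
W=bot.read_camera("wrist");R=np.array(W["R"]);o=-R.T@W["t"]
Rt=Ro.from_rotvec(bot.current_tool_rot()).as_matrix()
print("cam in tool",Rt.T@(o-bot.current_ee_pos()), "axis", Rt.T@R[2],"img up in tool",-Rt.T@R[1])
T=bot.read_camera("top");print("top cam",-np.array(T["R"]).T@T["t"])
for nm,p,ys in(("lev",[.4695,-.245,.012],[1.335,-1.807]),("shelf",[.548,.125,.08],[.224,3.366]),("knob",[.5075,.293,.088],np.arange(-3,3.1,.5))):
    for y in ys:
        q=bot.inverse_kinematics(p,down(y)); print(nm,round(y,2),None if q is None else np.round(q,2))
print(bot.current_clock())
```

```text
cam in tool [-0.00100935 -0.07676787 -0.16950913] axis [-0.00143702  0.2711226   0.96254375] img up in tool [ 8.40198880e-04 -9.62544075e-01  2.71123951e-01]
top cam [0.43261555 0.01967884 1.25045959]
lev 1.33 [-0.71  0.3   1.87 -0.    0.97 -2.04]
lev -1.81 [-0.71  0.3   1.87 -0.    0.97  1.1 ]
shelf 0.22 [ 0.01  0.27  1.75  0.    1.12 -0.21]
shelf 3.37 [ 0.01  0.27  1.75 -0.    1.12  2.93]
knob -3.0 [ 0.32  0.31  1.68 -0.    1.15 -2.97]
knob -2.5 [ 0.32  0.31  1.68 -0.    1.15  2.82]
knob -2.0 [ 0.32  0.31  1.68 -0.    1.15  2.32]
knob -1.5 [ 0.32  0.31  1.68 -0.    1.15  1.82]
knob -1.0 [ 0.32  0.31  1.68 -0.    1.15  1.32]
knob -0.5 [ 0.32  0.31  1.68 -0.    1.15  0.82]
knob 0.0 [ 0.32  0.31  1.68 -0.    1.15  0.32]
knob 0.5 [ 0.32  0.31  1.68 -0.    1.15 -0.18]
knob 1.0 [ 0.32  0.31  1.68 -0.    1.15 -0.68]
knob 1.5 [ 0.32  0.31  1.68 -0.    1.15 -1.18]
knob 2.0 [ 0.32  0.31  1.68 -0.    1.15 -1.68]
knob 2.5 [ 0.32  0.31  1.68 -0.    1.15 -2.18]
knob 3.0 [ 0.32  0.31  1.68  0.    1.15 -2.68]
0.35
```

Run:
```python
from h import *
bot.goto([.4695,-.245,.16],down(1.335))
W=bot.read_camera("wrist");cv2.imwrite("pics/w1.png",W["pixels"])
hsv=cv2.cvtColor(W["pixels"],cv2.COLOR_BGR2HSV);m=cv2.inRange(hsv,(28,90,90),(45,255,255))
r=cv2.minAreaRect(cv2.findNonZero(m));print(r,plane(W,*r[0],.045,True),proj(W,np.array([.4695,-.245,.045]),True))
print(bot.current_clock())
```

```text
((395.56719970703125, 159.87637329101562), (65.58836364746094, 269.84051513671875), 42.9489631652832) [ 0.42353606 -0.18291072  0.045     ] (np.float64(331.05206823981246), np.float64(234.0639732095698))
3.2583
```

View pics/w1.png

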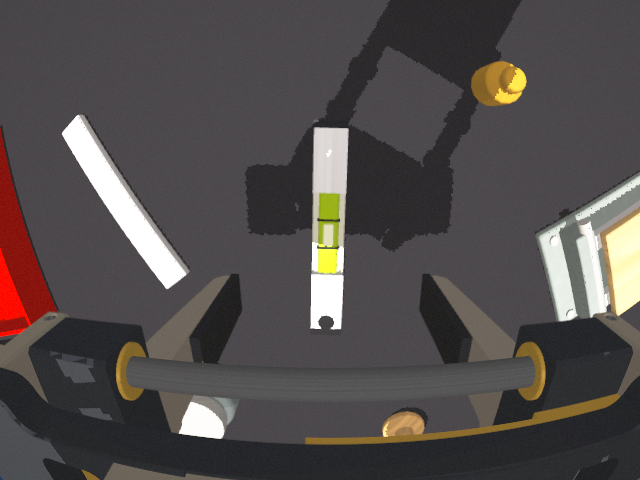

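The wrist view confirms it: the vial centre is at about (328,233), against a predicted (331,234), and the dot is at (326,322). I can grasp it and place it on the shelf.

Run:
```python
from h import *
bot.line_to([.4695,-.245,.013],max_speed=.15)
bot.set_gripper(0,25); print("open",bot.current_opening(),bot.current_contact_force())
bot.line_to([.4695,-.245,.16],max_speed=.15)
print(bot.current_opening(),bot.current_contact_force())
bot.goto([.548,.125,.16],down(.224))
c=bot.read_camera("wrist");cv2.imwrite("pics/w2.png",c["pixels"]);cv2.imwrite("pics/t2.png",bot.read_camera("top")["pixels"])
print(bot.current_clock())
```

```text
open 0.28517883328956434 [-0.5649273  -0.52430292 -0.24324767]
0.2780439700500537 [-0.22562848  0.10154193 -2.98351546]
8.2417
```

View pics/w2.png

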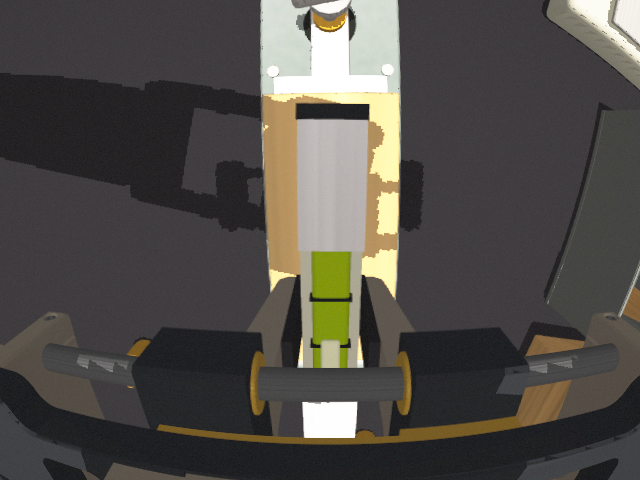

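The level is held straight and lines up with the shelf. Its end cap is at (332,110) and the shelf edges are at x=263 and x=398. I'll lower it until it touches, then release.

Run:
```python
from h import *
bot.line_to([.548,.125,.078],max_speed=.15)
for z in np.arange(.076,.066,-.0015):
    bot.line_to([.548,.125,z],max_speed=.03); f=bot.current_contact_force(); print(round(z,4),f.round(2))
    if f[2]>1.0: break
bot.set_gripper(1.0)
bot.line_to([.548,.125,.15],max_speed=.2)
# press pose: foot side, +48 mm
u=np.array([np.cos(1.795),np.sin(1.795)])
p=np.array([.548,.125])+.05*u
bot.set_gripper(0,20)
bot.goto([*p,.125],down(3.22))
cv2.imwrite("pics/w3.png",bot.read_camera("wrist")["pixels"])
print(bot.current_joints().round(2),bot.current_clock())
```

```text
0.076 [ 0.11 -0.24 -2.35]
0.0745 [ 0.09  0.31 -2.4 ]
0.073 [ 0.76  0.17 -1.33]
0.0715 [-1.95  0.27  2.27]Traceback (most recent call last):
  File "<stdin>", line 12, in <module>
workcell.MotionError: the arm cannot take that pose within its joint ranges
```

Run:
```python
from h import *
u=np.array([np.cos(1.795),np.sin(1.795)]); p=np.array([.548,.125])+.05*u
for y in (2.7,2.9,3.0,3.1,3.2,3.3,3.366,3.45):
    q=bot.inverse_kinematics([*p,.105],down(y));print(y,None if q is None else q.round(2))
print(bot.current_joints().round(2),bot.current_clock())
```

```text
2.7 [ 0.1   0.24  1.73 -0.    1.17 -2.6 ]
2.9 [ 0.1   0.24  1.73 -0.    1.17 -2.8 ]
3.0 [ 0.1   0.24  1.73  0.    1.17 -2.9 ]
3.1 None
3.2 None
3.3 None
3.366 None
3.45 [0.1  0.24 1.73 0.   1.17 2.93]
[ 0.01  0.18  1.7  -0.    1.26 -0.21] 12.8917
```

Run:
```python
from h import *
u=np.array([np.cos(1.795),np.sin(1.795)]); p=np.array([.548,.125])-.047*u
print("op",bot.current_opening())
bot.goto([*p,.125],down(.224))
cv2.imwrite("pics/w3.png",bot.read_camera("wrist")["pixels"])
f0=bot.current_contact_force();print(f0.round(2))
z=.108
while z>.085:
    bot.line_to([*p,z],max_speed=.04); f=bot.current_contact_force()-f0; print(round(z,4),f.round(2))
    if f[2]>17: break
    z-=.0015 if f[2]<3 else .0007
bot.hold(1.2)
print((bot.current_contact_force()-f0).round(2))
cv2.imwrite("pics/w4.png",bot.read_camera("wrist")["pixels"]);cv2.imwrite("pics/t4.png",bot.read_camera("top")["pixels"])
print(bot.current_joints().round(2),bot.current_clock())
```

```text
op 0.0059000066370081235
[0.19 0.67 0.09]
0.108 [ 0.09 -0.72 -1.02]
0.1065 [-1.5   0.06 -0.3 ]
0.105 [ 0.15 -1.09  0.28]
0.1035 [-2.74 -0.78  6.29]
0.1028 [-3.61  1.95  7.19]
0.1021 [-3.67  2.73 10.48]
0.1014 [-5.96  2.47 13.77]
0.1007 [-7.28  2.71 17.1 ]
[-7.1   1.49 17.4 ]
[-0.07  0.24  1.73  0.    1.17 -0.3 ] 16.8917
```

View pics/w3.png

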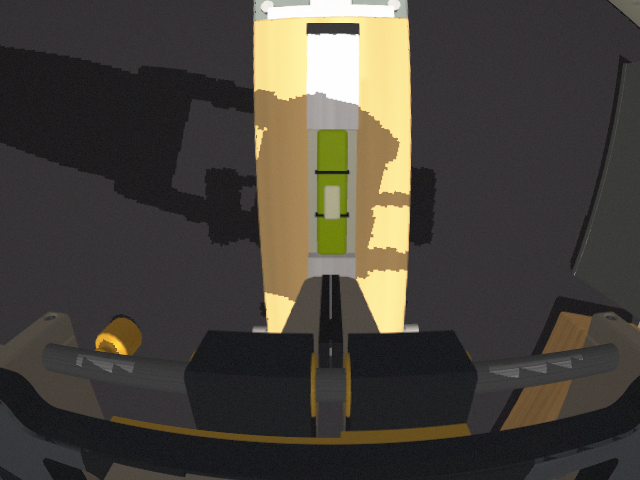

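View pics/w4.png

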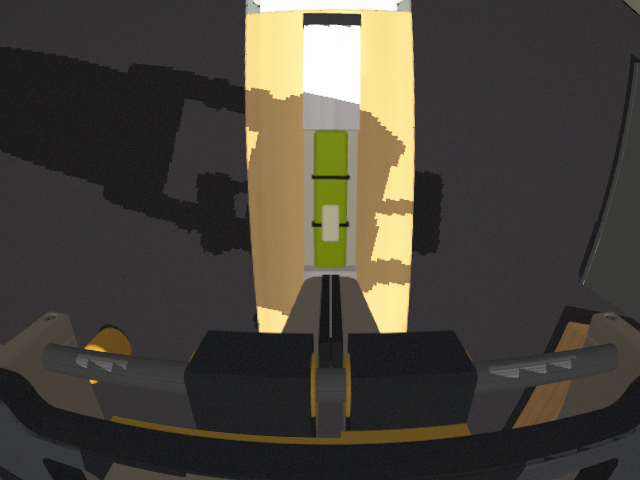

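The bubble centre is at y≈223. The marks are at 177 and 224, so their centre is 200.5 and the scale is 0.49 mm/px. The bubble therefore sits 11.0 mm towards the hinge, and with 6.5 mm of shift from unpressed the shelf is seated. I need about 1.72 rad clockwise. Next is the knob.

Run:
```python
from h import *
u=np.array([np.cos(1.795),np.sin(1.795)]); p=np.array([.548,.125])-.047*u
bot.line_to([*p,.17],max_speed=.2)
bot.goto([.5075,.293,.19],down(1.97))
bot.set_gripper(.6)
W=bot.read_camera("wrist");cv2.imwrite("pics/w5.png",W["pixels"]);np.savez("w5.npz",**W)
print(proj(W,np.array([.5075,.293,.111]),True),bot.current_clock())
```

```text
(np.float64(331.23832213228854), np.float64(248.50993886927424)) 19.5833
```

View pics/w5.png

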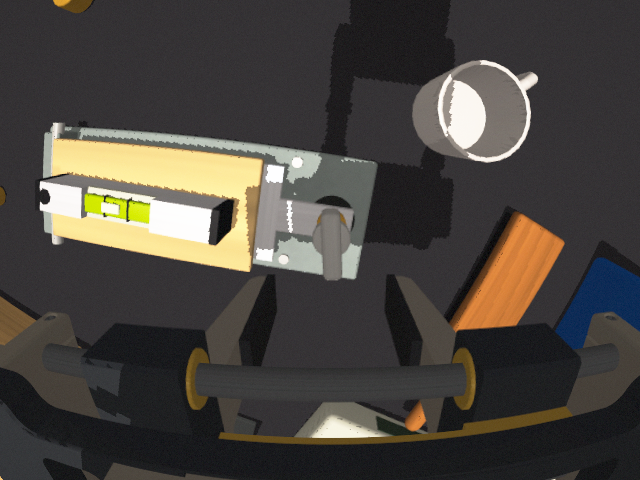

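Run:
```python
import cv2
a=cv2.imread("pics/w5.png")[190:295,270:390];cv2.imwrite("pics/w5z.png",cv2.resize(a,None,fx=5.5,fy=5.5,interpolation=0))
```

```text
(no output)
```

View pics/w5z.png

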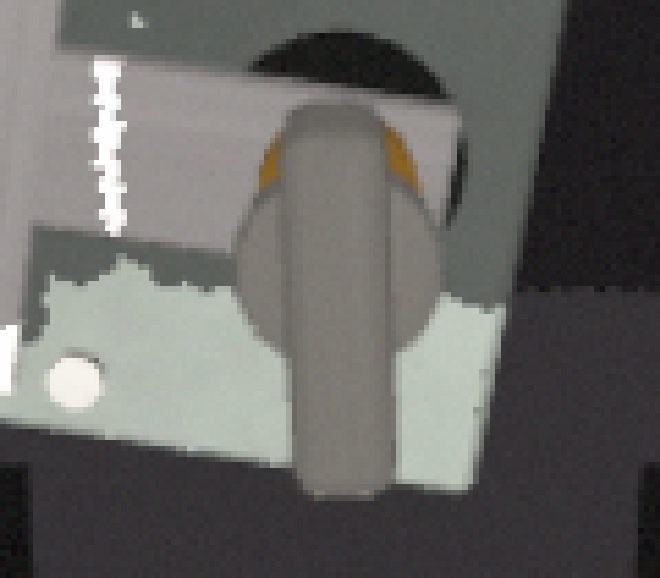

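The bar's top face is centred at about (331.8,247), against a predicted (331.2,248.5), and it lies along the jaw gap. I'll grip it and turn it 1.72 rad clockwise.

Run:
```python
from h import *
bot.line_to([.5075,.293,.0885],max_speed=.15)
bot.set_gripper(0,50);print("op",bot.current_opening(),bot.current_contact_force().round(2))
q=np.array(bot.current_joints())
for k in (1,2,3):
    a=q.copy();a[5]+=1.72*k/3; bot.set_joints(a); print(bot.current_ft_torque().round(3),bot.current_contact_force().round(1))
print(bot.current_joints()[5]-q[5],bot.current_clock())
bot.set_gripper(.6)
bot.line_to([.5075,.293,.19],max_speed=.2)
cv2.imwrite("pics/w6.png",bot.read_camera("wrist")["pixels"])
print(bot.current_clock())
```

```text
op 0.14851206480849227 [-1.81  3.35  0.4 ]
[ 0.903  0.093 -0.094] [-1.6  5.5 -0.6]
[ 1.16  -0.148 -0.052] [ 0.6  7.4 -2.2]
[ 1.34  -0.399 -0.088] [ 2.4  9.4 -3.4]
1.7179805893030111 22.9333
24.3917
```

View pics/w6.png

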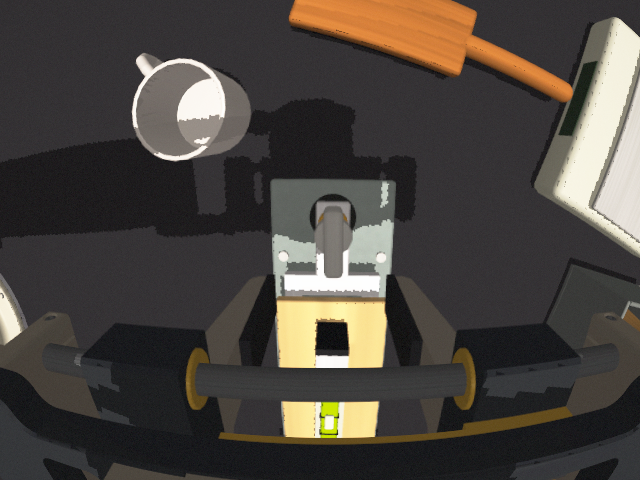

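The bar turned with the gripper and is still aligned with the jaws in the picture at (333,243). Now I'll press again and read the bubble.

Run:
```python
from h import *
u=np.array([np.cos(1.795),np.sin(1.795)]); p=np.array([.548,.125])-.047*u
bot.goto([*p,.15],down(.224))
bot.set_gripper(0,20)
f0=bot.current_contact_force();print(f0.round(2))
z=.110
while z>.085:
    bot.line_to([*p,z],max_speed=.04); f=bot.current_contact_force()-f0
    if f[2]>21: break
    z-=.0015 if f[2]<3 else .0007
bot.hold(1.5)
print(z,(bot.current_contact_force()-f0).round(2))
cv2.imwrite("pics/w7.png",bot.read_camera("wrist")["pixels"]);cv2.imwrite("pics/t7.png",bot.read_camera("top")["pixels"])
print(bot.current_joints().round(2),bot.current_clock())
```

```text
[-0.61 -0.21 -0.31]
0.10129999999999996 [-9.47  3.45 23.79]
[-0.07  0.24  1.73  0.    1.17 -0.3 ] 31.1667
```

View pics/w7.png

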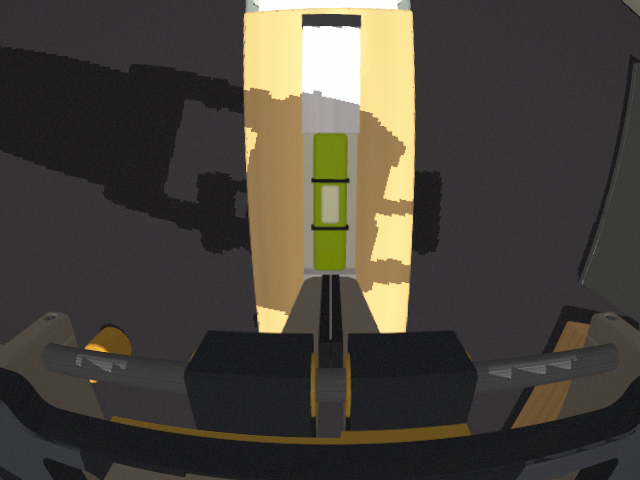

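View pics/t7.png

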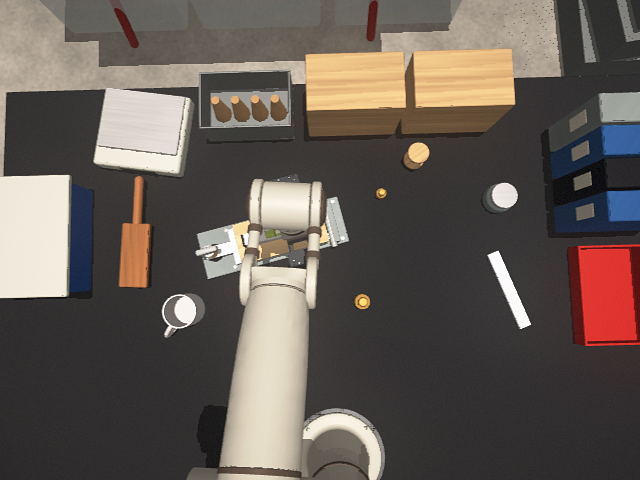

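The bubble spans 185–223 between marks at 181 and 227, so it is centred. A quick check of the level's position and steadiness, then I hand in while still pressing.

Run:
```python
from h import *
W=bot.read_camera("wrist")
hsv=cv2.cvtColor(W["pixels"],cv2.COLOR_BGR2HSV)[120:285,295:370]
m=cv2.inRange(hsv,(25,120,60),(50,255,255));ys,xs=np.nonzero(m)
X=plane(W,295+(xs.min()+xs.max())/2,120+(ys.min()+ys.max())/2,.105,True);u=np.array([np.cos(1.795),np.sin(1.795)]);d=X[:2]-[.548,.125]
print("along,across",d@u,d@[-u[1],u[0]])
b=W["pixels"][120:285,330].astype(int);print("bubble rows",[120+i for i in range(165) if b[i,0]>110][:1],[120+i for i in range(140) if b[i,0]>110][-1:])
print(bot.current_contact_force().round(2),np.abs(bot.current_joint_vel()).max())
bot.job_done();print(bot.current_clock())
```

```text
along,across -0.0006084474783711498 7.008386074346897e-05
bubble rows [120] [222]
[-8.9   2.39 22.84] 0.0024938918534980433
the job is handed in; nothing more can be done
the job is handed in; nothing more can be done
```

The level is on the shelf with its bubble centred, and I handed the job in with the arm still pressing it down. I don't know the verdict, because handing in reports none.

- **Placing:** I found the level, shelf and knob from the top and scene cameras and confirmed the level and the knob with the wrist camera. The level went lengthwise onto the middle of the shelf, with its dotted end towards the hinge.
- **Levelling:** Pressed with about 17 N, the bubble sat 11 mm towards the hinge. It had moved about 6.5 mm from its unpressed reading, close to the 6 mm you gave, so the shelf was seated. I turned the foot 1.72 rad clockwise and pressed again.
- **Bubble:** In the last pressed view it spanned rows 185–223 between the marks at 181 and 227, which is centred to within about 0.5 mm.
- **Level position:** Its middle was within 1 mm of the shelf's middle both ways.
- **Push:** The arm was at rest, pressing down with about 23 N on the hinge side of the vial.
- **Other things:** The other objects showed no visible movement in the last top view. The clock read 31 s before the last check.

**What was off:**
- While pressing there is also about 9 N of sideways force on the tool. The level did not slide under it.
- My automatic check for the bubble's rows gave a false start row of 120, because the pale level body also passed the threshold. Its end row, 222, agreed with the picture.
- I first planned to press on the foot side, but the arm could not reach that orientation, so I pressed on the hinge side instead.

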